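# Feel for the clear dog hole and seat the bench dog

## Task

Take the metal bench dog out of its plywood caddy and seat it fully home in the one clear hole of the wooden clamping beam, upright with the rubber washer under its square head down on the beam, then let go. Each of the three holes is closed by a stiff sliding dust plug that the dog pushes down ahead of it, but under two of the plugs a broken-off dowel was left and the dog will stop well short: feel for it gently, never force it, and try another hole. Leave the glue bottle, hammer and jar where they are.

Things in the scene. Friction and masses are not known exactly. Their poses are not given: they have to be found in the camera images.
- dog_mid (a point): aluminium bench dog, 90 mm tall, about 0.16 kg, upright in the caddy. Round shank 20 mm across, 45 mm long, its nose tapered to 14 mm. Above it a soft black rubber washer 4 mm thick (gives 1 mm per 4 N), then a square head 28 x 28 mm, 41 mm tall, to grip. This point: on the axis half-way up, at the washer's underside (the shoulder). z axis up, x and y square to the head's faces.
- caddy: fixed plywood block 75 x 75 x 55 mm with a loose 26 mm hole, 50 mm deep, in its top; the dog's shank stands in it with the shoulder on the block's top face. Origin under its centre.
- beam: fixed wooden clamping beam 90 x 320 x 75 mm (x, y, z), origin under its centre, three dog holes in its top in a row along y, 95 mm apart. Two holes have a dowel stub under the plug: the plug's rubber foot lands on it with the dog's shoulder still 17 or 24 mm above the beam, gives about 1 mm per 4 N for 5 mm, then is solid. In the clear hole the shoulder comes down on the beam. The stubs stay.
- hole_a (a point): centre of the mouth of the beam's -y end hole, level with the beam's top; z axis up. Round hole 22 mm across, 60 mm deep. A dark steel dust plug in it, 19 mm across, 6 mm thick, its top 2 mm below the mouth, slides down when pushed with 4 to 5 N and stays where it is pushed. One of three alike; which one is clear cannot be seen.
- hole_b (a point): centre of the mouth of the beam's middle hole, level with the beam's top; z axis up. Round hole 22 mm across, 60 mm deep. A dark steel dust plug in it, 19 mm across, 6 mm thick, its top 2 mm below the mouth, slides down when pushed with 4 to 5 N and stays where it is pushed. One of three alike; which one is clear cannot be seen.
- hole_c (a point): centre of the mouth of the beam's +y end hole, level with the beam's top; z axis up. Round hole 22 mm across, 60 mm deep. A dark steel dust plug in it, 19 mm across, 6 mm thick, its top 2 mm below the mouth, slides down when pushed with 4 to 5 N and stays where it is pushed. One of three alike; which one is clear cannot be seen.
- glue: white glue bottle with orange cap, 52 mm across, 130 mm tall, standing; origin under its centre. A bystander.
- hammer: small hammer, 260 mm long, lying on the bench; origin under the middle of its length, x axis along it towards the head. A bystander.
- jar: clear screw-top jar with steel cap, 60 mm across, 70 mm tall, standing; origin under its centre. A bystander.
Things that resemble listed ones, but are neither listed nor needed, are in the scene too. What is meant by the part that bears dog_mid is not orange or yellow, and is the smaller of those in its own colour.

How it is judged:
By the outcome, as a careful person would: the job done as asked, in the order asked, and still so for the second after the job is handed in, with the robot touching nothing.
It also fails if it takes over 67 s, if anything falls off the work surface, if the arm or the gripper's body presses on something with over 40 N, if the wrist force passes 120 N, or if a joint passes its speed limit or range.

## Robot

A 6-joint arm with a two-finger parallel gripper is mounted at the origin on the work surface. World frame = base frame: x ahead of the robot, y to its left, z up, the work surface at z = 0. Lengths are in mm, angles in rad, forces in N, time in s.
With the tool pointing down it reaches from about 300 to 775 mm from the base axis. Payload 14.6 kg.
Tool frame: the origin (TCP) lies at the very end of the fingers, on their centre line; the grasp point (between the pads) lies 19 mm behind it; z points along the fingers, y is the line along which they close (so a half turn about z gives the same grasp; the last joint's range is limited). The gripper opens to 85 mm and grips with 20 to 120 N. Pads are 22 mm wide; open, the fingers measure 114 mm over their backs; the gripper's body (76 mm by 85 mm) begins 54 mm behind the grasp point. The pads swing forward as they close: fully open they stand 13 mm farther back than shut.
Start: joints at [1.198, 0.3, 1.521, -0, 1.321, -0.067], TCP at [165.578, 524.474, 231.281] pointing down, gripper open.
Joint ranges: [-3.03, 3.03], [-0.79, 2.21], [0.23, 2.52], [-1.04, 4.18], [0, 3.07], [-2.55, 2.55]. Speed limits (rad/s): [2.22, 2.22, 2.57, 3.14, 3.14, 3.14].

## Interface

Orientations are given as a 3x3 rotation matrix whose columns are the frame's x, y, z axes.
In Python, from workcell import status, capture, camera_model, ticket gives the robot as it stands. The module is installed in compiled form; this text tells all that it offers.
- The arm moves only by the shell command python3 -m pendant 'ROWS'. ROWS is JSON, a list that holds one entry, the list of rows, each a list of 7 numbers: the turn, a rotation vector about the tool's x, y, z in degrees, then the shift along the tool's x, y, z in mm, then the finger opening in mm, from 0 to 85.4. In form: [[[rx, ry, rz, dx, dy, dz, fingers], ...]]. A call has exactly 5 rows; each row is the pose to reach, as a shift and turn from the pose commanded when the call began, along the tool's axes at that moment; what a row does not reach only later rows make up. A row lasts 1/12 s, in which the tool goes at most 41.7 mm and 7.16 degrees, less where a joint would pass 70% of its speed; a pose out of reach is approached as far as the arm can. A call with a gripper value outside its range is refused whole. The fingers move at their own pace and stop on an object; the grip force is fixed at half the most. Time passes only in rows, so rows that repeat a pose let the fingers close, or fill a call up. It gives the time, the measured TCP pose, the force, the opening and the grip force at its end, in the units of the state.
- status.sense(): the state, without advancing time (a new reading comes with each control period).
- capture(name): name is "side" or "top"; returns the picture (420x560x3 uint8, red, green, blue); there is no depth.
- camera_model(name): a dict with "camera_matrix" (3x3 intrinsics, pixels), "R" (3x3) and "t" (3): a world point X has camera coordinates R X + t. Camera axes: x right, y down, z forward; pixel columns grow to the right and rows downward; lengths in mm; the calibration is good to about 2 mm. A picture is of the moment at which its call begins. camera_model takes no time and is no camera call.
- ticket.hand_in(): hands the job in; it is judged then, once.
The state is a dict: "time_s": time; "joints": joint angles; "qvel": joint speeds; "joint_efforts": joint torques, N m; "tool_pos": TCP position; "ee_rot": TCP orientation; "ft_force": force on the tool from outside, world axes, zero at the start; "torque": the same for the moment, N m; "opening": finger opening in mm; "finger_force": force on a finger pad.
Only numpy, scipy, OpenCV 4.12 (cv2) and the standard library are available. Lean on these libraries where they do the work, as an engineer would, in place of code of your own. Each camera call takes 0.05 s, during which the arm holds its last target. There are 200 camera calls.

## Working session

There is one attempt and no reset: what is moved stays moved. The work goes in short steps, Python scripts to look and compute and a shell command to move; the robot and the scene stay as the last step left them, time stands still between calls to the robot, and variables do not carry over. Pictures are saved under pics/ and viewed, at most 10 in all, crops included, and the job is handed in when it is done.

```bash
mkdir -p pics
python3 - <<'E'
from workcell import status,capture,camera_model
import cv2,numpy as np
for n in("side","top"):
    im=capture(n);cv2.imwrite(f"pics/{n}0.png",im[:,:,::-1]);m=camera_model(n)
    R=np.array(m["R"]);t=np.array(m["t"]);print(n,np.round(m["camera_matrix"],1).tolist(),R.round(3).tolist(),(-R.T@t).round(0))
s=status.sense();print({k:np.round(v,3).tolist() for k,v in s.items()})
E
```

```text
side [[523.7, 0.0, 280.7], [0.0, 523.7, 206.8], [0.0, 0.0, 1.0]] [[0.887, -0.462, -0.02], [-0.316, -0.573, -0.756], [0.338, 0.677, -0.654]] [ 165. -721.  695.]
top [[398.0, 0.0, 281.1], [0.0, 398.0, 207.3], [0.0, 0.0, 1.0]] [[-0.079, -0.997, 0.005], [-0.973, 0.076, -0.219], [0.218, -0.022, -0.976]] [310. -56. 914.]
{'time_s': 0.1, 'joints': [1.198, 0.3, 1.522, 0.0, 1.321, -0.067], 'qvel': [-0.001, -0.0, -0.001, 0.001, -0.0, -0.001], 'joint_efforts': [0.0, -54.437, -36.237, -0.0, 0.003, -0.0], 'tool_pos': [165.506, 524.288, 230.789], 'ee_rot': [[-0.954, 0.301, -0.0], [0.301, 0.954, -0.001], [0.0, -0.001, -1.0]], 'ft_force': [0.445, 1.075, 0.295], 'torque': [-0.069, -0.02, -0.029], 'finger_force': 0.0, 'opening': 85.329}
```

View pics/side0.png

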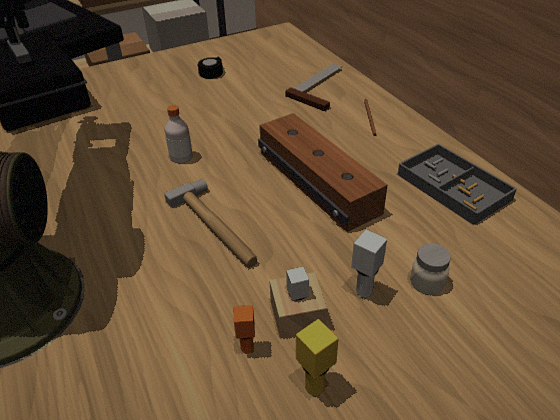

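View pics/top0.png

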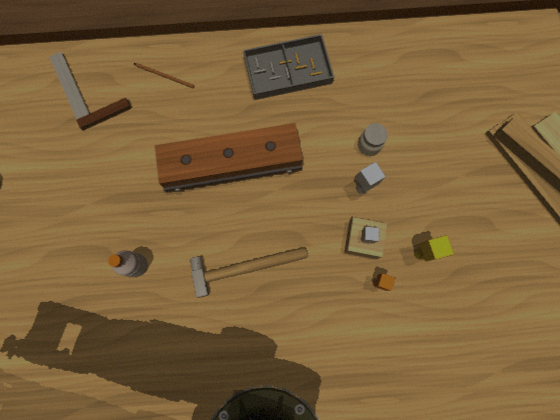

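In the side view, four things could be taken for the dog:
- a small grey one in the caddy at (297,283)
- a large grey one at (369,255)
- an orange one at (245,322)
- a yellow one at (316,348)

By the description I choose the small grey one in the caddy, which is at (371,234) in the top view. The hole mouths are at (293,132), (318,153), (347,176) in the side view and (186,160), (228,153), (270,146) in the top view. I'll check the choice in a close crop.

Run:
```python
import cv2,numpy as np
s=cv2.imread("pics/side0.png");t=cv2.imread("pics/top0.png")
z=lambda i,x,y,w,h,k:cv2.resize(i[y:y+h,x:x+w],None,fx=k,fy=k,interpolation=cv2.INTER_CUBIC)
a=np.hstack([z(s,265,255,66,50,6),z(t,341,210,66,50,6)])
b=np.hstack([z(s,255,110,132,99,3),z(t,152,110,132,99,3)])
cv2.imwrite("pics/crop.png",np.clip(np.vstack([a,b])*1.4,0,255))
```

```text
[ WARN:0@0.036] global loadsave.cpp:1063 imwrite_ Unsupported depth image for selected encoder is fallbacked to CV_8U.
```

View pics/crop.png

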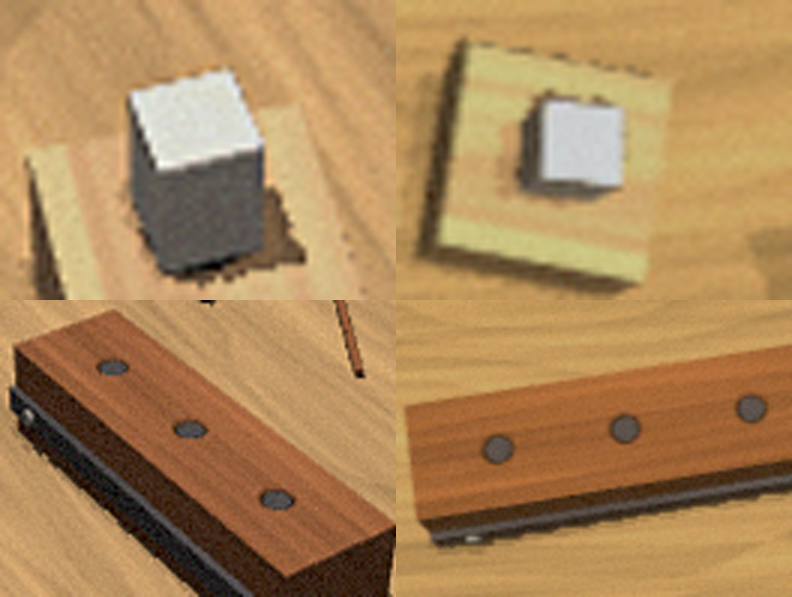

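The crop shows the small grey square head standing in the caddy, which fits the description. Its top face is centred near (298,275) in the side view and (371,233) in the top view. The three plugs are plain dark discs. Next I triangulate.

```bash
cat > h.py <<'E'
import cv2,numpy as np
from workcell import status,capture,camera_model
CM={n:{k:np.array(v) for k,v in camera_model(n).items()} for n in("side","top")}
def ray(n,p):
    m=CM[n];d=m["R"].T@np.linalg.inv(m["camera_matrix"])@[p[0],p[1],1.];return -m["R"].T@m["t"],d/np.linalg.norm(d)
def tri(ps,pt):
    A=[];b=[]
    for n,p in(("side",ps),("top",pt)):
        o,d=ray(n,p);P=np.eye(3)-np.outer(d,d);A.append(P);b.append(P@o)
    x=np.linalg.lstsq(np.vstack(A),np.hstack(b),rcond=None);return x[0],np.sqrt(x[1].sum() if len(x[1]) else 0)
def plane(n,p,z):
    o,d=ray(n,p);return o+d*(z-o[2])/d[2]
def proj(n,X):
    m=CM[n];q=m["camera_matrix"]@(m["R"]@X+m["t"]);return q[:2]/q[2]
def blobs(im,box,f,amin=15):
    x,y,w,h=box;c=cv2.cvtColor(im[y:y+h,x:x+w],cv2.COLOR_BGR2HSV)
    M=f(c[:,:,1].astype(int),c[:,:,2].astype(int)).astype(np.uint8)
    n,l,st,ce=cv2.connectedComponentsWithStats(M)
    out=[]
    for i in range(1,n):
        if st[i,4]>=amin:
            cnt=cv2.findContours((l==i).astype(np.uint8),0,1)[0][0];out.append((ce[i]+[x,y],st[i,4],cnt+[x,y]))
    return out
E
python3 - <<'E'
from h import *
s=cv2.imread("pics/side0.png");t=cv2.imread("pics/top0.png")
f=lambda S,V:(S<60)&(V>100)
a=blobs(s,(280,262,35,40),f);b=blobs(t,(358,222,25,25),f)
print([(x[0],x[1]) for x in a],[(x[0],x[1]) for x in b])
X,e=tri(a[0][0],b[0][0]);print("head top",X.round(1),e)
for n,B in(("side",a),("top",b)):
    c=np.array([plane(n,p,X[2])[:2] for p in B[0][2].reshape(-1,2)],np.float32);print(n,cv2.minAreaRect(c))
g=lambda S,V:(S<90)&(V<110)
a=blobs(s,(280,120,80,64),g);b=blobs(t,(175,135,110,35),g)
a=[x for x in a if x[1]<120];b=[x for x in b if x[1]<150]
print([(x[0].round(1),x[1]) for x in a],[(x[0].round(1),x[1]) for x in b])
b.sort(key=lambda x:x[0][0]);a.sort(key=lambda x:x[0][0])
for p,q in zip(a,b):
    X,e=tri(p[0],q[0]);print("hole",X.round(1),e,plane("side",p[0],73).round(1),plane("top",q[0],73).round(1))
E
```

```text
[(array([297.03952569, 274.66403162]), np.int32(253))] [(array([371.61413043, 233.42391304]), np.int32(184))]
head top [ 421.6 -256.6  101. ] 1.0285836952222887
side ((420.97369384765625, -256.186279296875), (27.880863189697266, 27.18192481994629), 78.61688995361328)
top ((422.37188720703125, -256.63421630859375), (26.944358825683594, 27.459102630615234), 82.79821014404297)
[(array([292.2, 132.2]), np.int32(34)), (array([317.9, 153. ]), np.int32(40)), (array([346.9, 176.4]), np.int32(50))] [(array([269.9, 145.7]), np.int32(55)), (array([228. , 152.7]), np.int32(53)), (array([185.6, 159.4]), np.int32(54))]
hole [621.7 127.4  75.7] 1.671691048962715 [622.3 131.   73. ] [623.9 127.7  73. ]
hole [630.1  32.9  76. ] 1.3450070956891407 [631.3  36.5  73. ] [632.3  32.9  73. ]
hole [639.6 -61.3  75.3] 1.4297663431400318 [640.1 -59.   73. ] [641.5 -61.7  73. ]
```

```bash
cat >> h.py <<'E'
from scipy.spatial.transform import Rotation as Ro
def Rd(a):  # pointing down, tool y at angle a (deg)
    c,s=np.cos(np.radians(a)),np.sin(np.radians(a));return np.array([[-s,c,0],[c,s,0],[0,0,-1.]])
def plan(p,a,W):
    p=np.array(p,float)
    for w in W:
        q=np.array(w[:3],float);print("to",w,"-> rz %.1f"%np.degrees(Ro.from_matrix(Rd(a).T@Rd(w[3])).as_rotvec()[2]),"shift",(Rd(a).T@(q-p)).round(1),"d %.0f"%np.linalg.norm(q-p));p=q;a=w[3]
E
python3 - <<'E'
from h import *
plan((165.6,524.5,231.3),72.5,[(290,365,225,72.5),(400,195,220,45.5),(440,0,200,18.5),(440,-195,180,-9.3),(421.8,-256.5,130,-9.3)])
E
```

```text
to (290, 365, 225, 72.5) -> rz 0.0 shift [-166.6 -114.7    6.3] d 202
to (400, 195, 220, 45.5) -> rz 27.0 shift [-156.  -129.1    5. ] d 203
to (440, 0, 200, 18.5) -> rz 27.0 shift [-165.2 -111.    20. ] d 200
to (440, -195, 180, -9.3) -> rz 27.8 shift [-184.9  -61.9   20. ] d 196
to (421.8, -256.5, 130, -9.3) -> rz 0.0 shift [-63.6  -8.   50. ] d 81
```

```bash
python3 -m pendant '[[[0,0,0,-167,-115,6,85],[0,0,0,-167,-115,6,85],[0,0,0,-167,-115,6,85],[0,0,0,-167,-115,6,85],[0,0,0,-167,-115,6,85]]]'
python3 -m pendant '[[[0,0,27,-156,-129,5,85],[0,0,27,-156,-129,5,85],[0,0,27,-156,-129,5,85],[0,0,27,-156,-129,5,85],[0,0,27,-156,-129,5,85]]]'
python3 -m pendant '[[[0,0,27,-165,-111,20,85],[0,0,27,-165,-111,20,85],[0,0,27,-165,-111,20,85],[0,0,27,-165,-111,20,85],[0,0,27,-165,-111,20,85]]]'
python3 -m pendant '[[[0,0,28,-185,-62,20,85],[0,0,28,-185,-62,20,85],[0,0,28,-185,-62,20,85],[0,0,28,-185,-62,20,85],[0,0,28,-185,-62,20,85]]]'
```

```text
time_s: 0.52
tool_pos: [291.0, 362.4, 225.0]
ee_rot: [[-0.954, 0.301, -0.0], [0.301, 0.954, -0.001], [0.0, -0.001, -1.0]]
ft_force: [0.9, 0.2, 0.6]
opening: 84.6
finger_force: 0.0
time_s: 0.93
tool_pos: [400.9, 192.2, 220.2]
ee_rot: [[-0.708, 0.706, -0.0], [0.706, 0.708, -0.0], [-0.0, -0.0, -1.0]]
ft_force: [0.1, 0.8, -0.7]
opening: 84.8
finger_force: 0.0
time_s: 1.35
tool_pos: [439.8, -2.9, 199.9]
ee_rot: [[-0.31, 0.951, -0.0], [0.951, 0.31, -0.0], [-0.0, -0.0, -1.0]]
ft_force: [0.4, 0.8, -0.4]
opening: 84.9
finger_force: 0.0
time_s: 1.77
tool_pos: [439.1, -198.3, 179.7]
ee_rot: [[0.174, 0.985, -0.0], [0.985, -0.174, -0.0], [-0.0, -0.0, -1.0]]
ft_force: [-0.1, 1.0, -0.2]
opening: 84.8
finger_force: 0.0
```

```bash
python3 -c "
from h import *
plan((439.1,-198.3,179.7),-10,[(421.8,-256.5,125,-10)])"
python3 -m pendant '[[[0,0,0,-60,-7,55,85],[0,0,0,-60,-7,55,85],[0,0,0,-60,-7,55,85],[0,0,0,-60,-7,55,85],[0,0,0,-60,-7,55,85]]]'
python3 - <<'E'
from h import *
s=capture("side")[:,:,::-1];t=capture("top")[:,:,::-1]
z=lambda i,x,y,w,h,k:cv2.resize(i[y:y+h,x:x+w],None,fx=k,fy=k,interpolation=cv2.INTER_CUBIC)
cv2.imwrite("pics/above.png",np.hstack([z(s,235,200,130,150,3),z(t,305,165,130,150,3)]))
p=status.sense()["tool_pos"];print(p,proj("side",p),proj("top",p))
E
```

```text
to (421.8, -256.5, 125, -10) -> rz 0.0 shift [-60.3  -6.9  54.7] d 82
time_s: 2.18
tool_pos: [423.2, -253.2, 125.6]
ee_rot: [[0.166, 0.986, 0.0], [0.986, -0.166, 0.0], [0.0, 0.0, -1.0]]
ft_force: [-0.2, 0.6, -0.2]
opening: 85.1
finger_force: 0.0
[ 423.65963322 -252.84572256  126.27770285] [297.5265403  260.89318038] [372.41675612 230.93956379]
```

View pics/above.png

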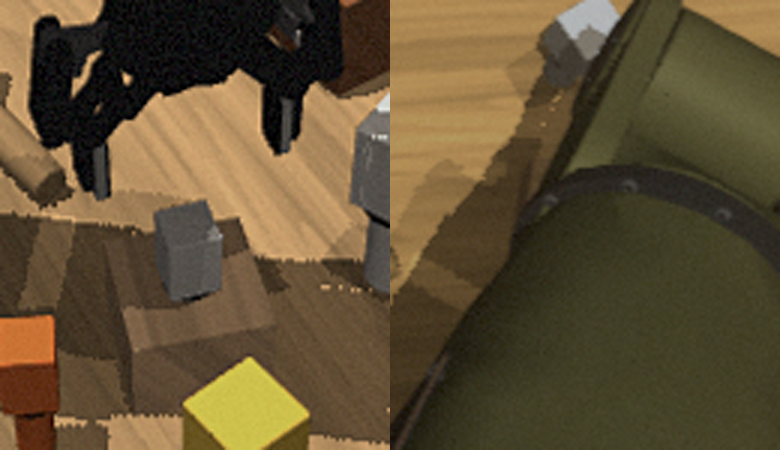

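The finger tips straddle the dog at (269,264) and (329,250) in the side view, so the grasp is about centred. I go down to TCP z of about 66 and close.

```bash
python3 -m pendant '[[[0,0,0,-4,-1,15,85],[0,0,0,-4,-1,30,85],[0,0,0,-4,-1,45,85],[0,0,0,-4,-1,60,85],[0,0,0,-4,-1,60,85]]]'
python3 -m pendant '[[[0,0,0,0,0,0,60],[0,0,0,0,0,0,30],[0,0,0,0,0,0,20],[0,0,0,0,0,0,20],[0,0,0,0,0,0,20]]]'
python3 -m pendant '[[[0,0,0,0,0,0,20],[0,0,0,0,0,0,20],[0,0,0,0,0,0,20],[0,0,0,0,0,0,20],[0,0,0,0,0,0,20]]]'
```

```text
time_s: 2.7
tool_pos: [421.0, -255.9, 63.9]
ee_rot: [[0.164, 0.986, -0.002], [0.986, -0.164, 0.001], [0.001, -0.002, -1.0]]
ft_force: [0.1, 0.2, -0.4]
opening: 85.2
finger_force: 0.0
time_s: 3.12
tool_pos: [421.6, -257.3, 66.0]
ee_rot: [[0.165, 0.986, 0.001], [0.986, -0.165, -0.001], [-0.0, 0.001, -1.0]]
ft_force: [1.2, -0.8, 2.0]
opening: 27.3
finger_force: 62.5
time_s: 3.53
tool_pos: [421.6, -257.3, 65.5]
ee_rot: [[0.165, 0.986, 0.001], [0.986, -0.165, -0.0], [-0.0, 0.001, -1.0]]
ft_force: [2.5, -0.2, 2.9]
opening: 27.2
finger_force: 62.6
```

```bash
python3 -m pendant '[[[0,0,0,0,0,-10,20],[0,0,0,0,0,-35,20],[0,0,0,0,0,-70,20],[0,0,0,0,0,-100,20],[0,0,0,0,0,-110,20]]]'
python3 -c "
from h import *
plan((421.6,-257.3,175.5),-9.5,[(450,-110,175.5,-9.5),(640.5,-61,160,-9.5)])
s=capture('side')[:,:,::-1]
cv2.imwrite('pics/lift.png',cv2.resize(s[130:330,200:420],None,fx=2.5,fy=2.5))
p=status.sense()['tool_pos'];print(p,[proj('side',np.array(p)+[0,0,d]) for d in(0,-10.5,-55.5)])"
```

```text
time_s: 3.95
tool_pos: [422.0, -257.8, 179.8]
ee_rot: [[0.165, 0.986, 0.004], [0.986, -0.165, -0.003], [-0.002, 0.004, -1.0]]
ft_force: [0.3, -0.3, -0.7]
opening: 27.7
finger_force: 62.3
to (450, -110, 175.5, -9.5) -> rz 0.0 shift [150.    3.7   0. ] d 150
to (640.5, -61, 160, -9.5) -> rz 0.0 shift [ 79.8 179.8  15.5] d 197
[ 422.17842014 -257.89646987  179.63803312] [array([298.36427642, 237.47017152]), array([298.35169068, 242.77387641]), array([298.30028018, 264.43857315])]
```

View pics/lift.png

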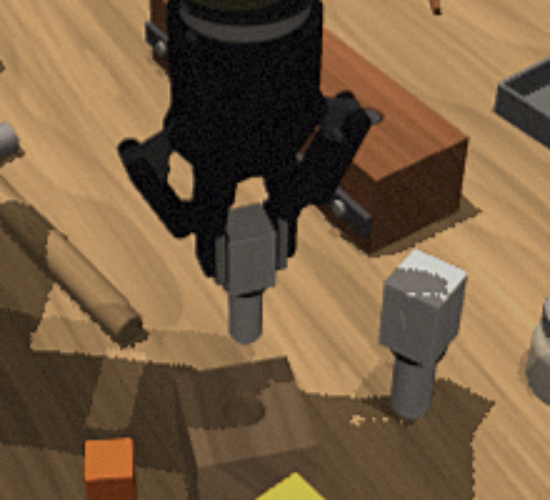

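The dog is held upright with its nose at (298.4,266) in the side view; the nose predicted from the TCP is at (298.3,264.4). It hangs on the tool axis, so on to hole_a.

```bash
python3 -m pendant '[[[0,0,0,40,1,0,20],[0,0,0,80,2,0,20],[0,0,0,120,3,0,20],[0,0,0,150,4,0,20],[0,0,0,150,4,0,20]]]'
python3 -m pendant '[[[0,0,0,16,36,3,20],[0,0,0,32,72,6,20],[0,0,0,48,108,9,20],[0,0,0,64,144,12,20],[0,0,0,80,180,15,20]]]'
python3 -m pendant '[[[0,0,0,0,0,5,20],[0,0,0,0,0,10,20],[0,0,0,0,0,15,20],[0,0,0,0,0,15,20],[0,0,0,0,0,15,20]]]'
python3 -c "
from h import *
s=capture('side')[:,:,::-1];t=capture('top')[:,:,::-1]
z=lambda i,x,y,w,h,k:cv2.resize(i[y:y+h,x:x+w],None,fx=k,fy=k,interpolation=cv2.INTER_CUBIC)
cv2.imwrite('pics/hole.png',np.hstack([z(s,300,110,100,100,4),z(t,240,95,75,75,5.3333)]))
S=status.sense();p=S['tool_pos'];print(p,S['ft_force'],[proj(n,np.array(p)+[0,0,d]) for n in ('side','top') for d in(0,-10.5,-55.5)])
for n in ('side','top'): print(proj(n,[640.5,-61,75]))"
```

```text
time_s: 4.42
tool_pos: [449.8, -105.7, 174.1]
ee_rot: [[0.162, 0.987, -0.002], [0.987, -0.162, 0.001], [0.001, -0.002, -1.0]]
ft_force: [0.4, -0.4, -0.5]
opening: 27.2
finger_force: 62.3
time_s: 4.83
tool_pos: [641.8, -60.3, 158.3]
ee_rot: [[0.166, 0.986, -0.003], [0.986, -0.166, 0.0], [-0.0, -0.003, -1.0]]
ft_force: [-0.2, -0.9, -0.5]
opening: 27.2
finger_force: 62.3
time_s: 5.25
tool_pos: [640.0, -61.2, 145.3]
ee_rot: [[0.166, 0.986, -0.001], [0.986, -0.166, 0.0], [-0.0, -0.001, -1.0]]
ft_force: [-0.2, 0.3, -0.6]
opening: 27.2
finger_force: 62.2
[640.51676422 -61.20711794 146.1396173 ] [-0.30864184 -0.01774348 -1.74917087] [array([350.24071473, 145.54527998]), array([349.86528266, 150.25041199]), array([348.3144994 , 169.68572549]), array([268.95806372, 133.07858699]), array([269.08425526, 135.09371086]), array([269.59163903, 143.19600631])]
[347.73058186 176.12157802]
[269.66454781 145.83876083]
```

View pics/hole.png

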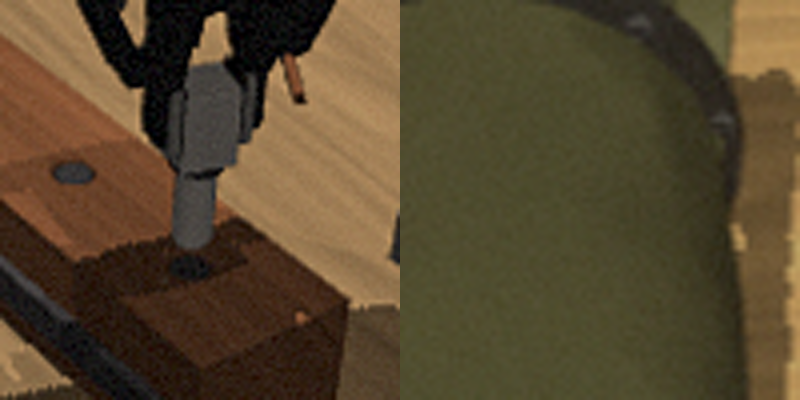

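The nose is right above hole_a: shank axis at about col 348, hole at (347.2,176.8). The side view puts the hole about 1 mm further +y. I shift by that and go down gently.

```bash
python3 -m pendant '[[[0,0,0,1,0,3,20],[0,0,0,1,0,6,20],[0,0,0,1,0,9,20],[0,0,0,1,0,12,20],[0,0,0,1,0,14,20]]]'
python3 -m pendant '[[[0,0,0,0,0,1,20],[0,0,0,0,0,2,20],[0,0,0,0,0,3,20],[0,0,0,0,0,4,20],[0,0,0,0,0,5,20]]]'
```

```text
time_s: 5.77
tool_pos: [640.8, -59.8, 130.7]
ee_rot: [[0.165, 0.986, -0.001], [0.986, -0.165, 0.0], [-0.0, -0.001, -1.0]]
ft_force: [-0.3, 1.1, -1.5]
opening: 27.2
finger_force: 62.3
time_s: 6.18
tool_pos: [641.2, -60.0, 127.5]
ee_rot: [[0.165, 0.986, 0.001], [0.986, -0.165, -0.001], [-0.0, 0.001, -1.0]]
ft_force: [-5.6, -0.6, 14.3]
opening: 27.2
finger_force: 64.0
```

```bash
python3 -m pendant '[[[0,0,0,0,-0.5,0,20],[0,0,0,0,-1,0,20],[0,0,0,-0.2,-1.5,0,20],[0,0,0,-0.2,-1.5,0,20],[0,0,0,-0.2,-1.5,0,20]]]'
python3 -m pendant '[[[0,0,0,0,0,0.6,20],[0,0,0,0,0,1.2,20],[0,0,0,0,0,1.8,20],[0,0,0,0,0,2.4,20],[0,0,0,0,0,3,20]]]'
```

```text
time_s: 6.6
tool_pos: [639.9, -60.0, 126.7]
ee_rot: [[0.166, 0.986, 0.001], [0.986, -0.166, -0.0], [-0.0, 0.001, -1.0]]
ft_force: [2.3, -2.4, 3.2]
opening: 27.4
finger_force: 62.8
time_s: 7.02
tool_pos: [639.6, -60.0, 123.4]
ee_rot: [[0.165, 0.986, 0.0], [0.986, -0.165, -0.0], [-0.0, 0.0, -1.0]]
ft_force: [2.2, -4.2, 6.4]
opening: 27.3
finger_force: 63.0
```

```bash
python3 -m pendant '[[[0,0,0,-0.6,0.4,0,20],[0,0,0,-0.7,0.4,1,20],[0,0,0,-0.7,0.4,2,20],[0,0,0,-0.7,0.4,3,20],[0,0,0,-0.7,0.4,4,20]]]'
python3 -m pendant '[[[0,0,0,0,0,1,20],[0,0,0,0,0,2,20],[0,0,0,0,0,3,20],[0,0,0,0,0,4,20],[0,0,0,0,0,4,20]]]'
```

```text
time_s: 7.43
tool_pos: [639.7, -60.4, 119.1]
ee_rot: [[0.165, 0.986, -0.0], [0.986, -0.165, 0.0], [0.0, -0.0, -1.0]]
ft_force: [1.9, -0.9, 5.0]
opening: 27.4
finger_force: 62.9
time_s: 7.85
tool_pos: [639.6, -60.5, 114.9]
ee_rot: [[0.165, 0.986, -0.0], [0.986, -0.165, 0.0], [0.0, -0.0, -1.0]]
ft_force: [1.1, -0.3, 1.2]
opening: 27.1
finger_force: 62.7
```

```bash
python3 -m pendant '[[[0,0,0,0,0,0.8,20],[0,0,0,0,0,1.6,20],[0,0,0,0,0,2.4,20],[0,0,0,0,0,3.2,20],[0,0,0,0,0,4,20]]]'
python3 -m pendant '[[[0,0,0,0,0,0.5,20],[0,0,0,0,0,1,20],[0,0,0,0,0,1.5,20],[0,0,0,0,0,2,20],[0,0,0,0,0,2.5,20]]]'
```

```text
time_s: 8.27
tool_pos: [639.7, -60.5, 111.2]
ee_rot: [[0.165, 0.986, -0.0], [0.986, -0.165, 0.0], [0.0, -0.0, -1.0]]
ft_force: [-0.5, -0.4, 3.1]
opening: 27.5
finger_force: 62.8
time_s: 8.68
tool_pos: [639.7, -60.5, 108.7]
ee_rot: [[0.165, 0.986, -0.0], [0.986, -0.165, 0.0], [-0.0, -0.0, -1.0]]
ft_force: [-1.1, 0.1, 3.0]
opening: 27.1
finger_force: 62.8
```

```bash
python3 -m pendant '[[[0,0,0,0,0,0.5,20],[0,0,0,0,0,1,20],[0,0,0,0,0,1.5,20],[0,0,0,0,0,1.5,20],[0,0,0,0,0,1.5,20]]]'
python3 -m pendant '[[[0,0,0,0,0,0.5,20],[0,0,0,0,0,1,20],[0,0,0,0,0,1.5,20],[0,0,0,0,0,1.5,20],[0,0,0,0,0,1.5,20]]]'
```

```text
time_s: 9.1
tool_pos: [639.7, -60.5, 107.1]
ee_rot: [[0.165, 0.986, -0.0], [0.986, -0.165, 0.0], [0.0, -0.0, -1.0]]
ft_force: [-0.4, 1.1, 1.3]
opening: 27.1
finger_force: 62.8
time_s: 9.52
tool_pos: [639.7, -60.5, 105.7]
ee_rot: [[0.165, 0.986, -0.0], [0.986, -0.165, 0.0], [0.0, -0.0, -1.0]]
ft_force: [-0.2, 0.4, 1.8]
opening: 27.0
finger_force: 62.8
```

```bash
python3 -m pendant '[[[0,0,0,0,0,0.5,20],[0,0,0,0,0,1,20],[0,0,0,0,0,1.5,20],[0,0,0,0,0,2,20],[0,0,0,0,0,2.5,20]]]'
python3 -m pendant '[[[0,0,0,0,0,0.4,20],[0,0,0,0,0,0.8,20],[0,0,0,0,0,1.2,20],[0,0,0,0,0,1.6,20],[0,0,0,0,0,2,20]]]'
```

```text
time_s: 9.93
tool_pos: [639.7, -60.5, 103.3]
ee_rot: [[0.165, 0.986, -0.0], [0.986, -0.165, -0.0], [-0.0, -0.0, -1.0]]
ft_force: [-1.4, 0.5, 4.1]
opening: 27.4
finger_force: 63.0
time_s: 10.35
tool_pos: [639.8, -60.6, 101.9]
ee_rot: [[0.165, 0.986, 0.0], [0.986, -0.165, -0.0], [-0.0, 0.0, -1.0]]
ft_force: [-4.0, -0.1, 10.1]
opening: 27.5
finger_force: 63.6
```

```bash
python3 -m pendant '[[[0,0,0,0,0,0.3,20],[0,0,0,0,0,0.6,20],[0,0,0,0,0,1,20],[0,0,0,0,0,1,20],[0,0,0,0,0,1,20]]]'
```

```text
time_s: 10.77
tool_pos: [639.8, -60.6, 101.2]
ee_rot: [[0.165, 0.986, 0.001], [0.986, -0.165, -0.0], [-0.0, 0.001, -1.0]]
ft_force: [-4.5, 0.5, 10.5]
opening: 27.2
finger_force: 63.9
```

```bash
python3 -m pendant '[[[0,0,0,-0.1,-0.6,0,20],[0,0,0,-0.1,-0.6,0,20],[0,0,0,-0.1,-0.6,0.4,20],[0,0,0,-0.1,-0.6,0.8,20],[0,0,0,-0.1,-0.6,1,20]]]'
python3 -m pendant '[[[0,0,0,0,0,0,20],[0,0,0,0,0,0,20],[0,0,0,0,0,0,20],[0,0,0,0,0,0,20],[0,0,0,0,0,0,20]]]'
```

```text
time_s: 11.18
tool_pos: [639.7, -60.6, 100.7]
ee_rot: [[0.165, 0.986, 0.002], [0.986, -0.165, -0.0], [0.0, 0.002, -1.0]]
ft_force: [-4.2, -0.3, 14.5]
opening: 27.2
finger_force: 64.1
time_s: 11.6
tool_pos: [639.7, -60.6, 100.7]
ee_rot: [[0.165, 0.986, 0.002], [0.986, -0.165, -0.0], [0.0, 0.002, -1.0]]
ft_force: [-3.8, -0.4, 13.7]
opening: 27.2
finger_force: 64.1
```

Hole_a gives steady, spring-like resistance from about 17 mm above the beam, so it has a stub. I back out and go to hole_b.

```bash
python3 -m pendant '[[[0,0,0,0,0,-6,20],[0,0,0,0,0,-16,20],[0,0,0,0,0,-28,20],[0,0,0,0,0,-40,20],[0,0,0,0,0,-46,20]]]'
python3 -m pendant '[[[0,0,0,0,0,0,20],[0,0,0,0,0,0,20],[0,0,0,31,-8,0,20],[0,0,0,62,-16,0,20],[0,0,0,92,-24,0,20]]]'
python3 -m pendant '[[[0,0,0,0,0,0,20],[0,0,0,0,0,0,20],[0,0,0,0,0,0,20],[0,0,0,0,0,0,20],[0,0,0,0,0,0,20]]]'
```

```text
time_s: 12.02
tool_pos: [639.6, -60.4, 147.7]
ee_rot: [[0.165, 0.986, 0.002], [0.986, -0.165, -0.0], [0.0, 0.002, -1.0]]
ft_force: [1.2, -0.8, -0.5]
opening: 27.3
finger_force: 62.3
time_s: 12.43
tool_pos: [630.1, 35.2, 144.4]
ee_rot: [[0.166, 0.986, -0.002], [0.986, -0.166, 0.0], [-0.0, -0.002, -1.0]]
ft_force: [1.5, 0.1, -1.6]
opening: 27.6
finger_force: 62.3
time_s: 12.85
tool_pos: [630.7, 33.2, 145.0]
ee_rot: [[0.167, 0.986, -0.0], [0.986, -0.167, -0.0], [-0.0, -0.0, -1.0]]
ft_force: [-0.2, 0.1, -2.2]
opening: 27.3
finger_force: 62.2
```

```bash
python3 -m pendant '[[[0,0,0,0.5,0,3,20],[0,0,0,0.9,0,6,20],[0,0,0,0.9,0,9,20],[0,0,0,0.9,0,12,20],[0,0,0,0.9,0,14,20]]]'
python3 -m pendant '[[[0,0,0,0,0,1,20],[0,0,0,0,0,2,20],[0,0,0,0,0,3,20],[0,0,0,0,0,4,20],[0,0,0,0,0,5,20]]]'
```

```text
time_s: 13.27
tool_pos: [630.7, 35.0, 130.6]
ee_rot: [[0.165, 0.986, -0.001], [0.986, -0.165, -0.0], [-0.0, -0.001, -1.0]]
ft_force: [0.4, -0.2, -1.6]
opening: 27.5
finger_force: 62.2
time_s: 13.68
tool_pos: [631.2, 34.9, 127.2]
ee_rot: [[0.165, 0.986, 0.001], [0.986, -0.165, -0.0], [-0.0, 0.001, -1.0]]
ft_force: [-1.6, -1.8, 4.4]
opening: 27.4
finger_force: 63.0
```

```bash
python3 -m pendant '[[[0,0,0,-0.7,-0.4,0,20],[0,0,0,-0.7,-0.4,1,20],[0,0,0,-0.7,-0.4,2,20],[0,0,0,-0.7,-0.4,3,20],[0,0,0,-0.7,-0.4,4,20]]]'
python3 -m pendant '[[[0,0,0,0,0,1,20],[0,0,0,0,0,2,20],[0,0,0,0,0,3,20],[0,0,0,0,0,4,20],[0,0,0,0,0,4,20]]]'
```

```text
time_s: 14.1
tool_pos: [630.7, 34.3, 122.4]
ee_rot: [[0.165, 0.986, 0.001], [0.986, -0.165, -0.0], [-0.0, 0.001, -1.0]]
ft_force: [2.2, -0.7, 3.8]
opening: 27.6
finger_force: 62.9
time_s: 14.52
tool_pos: [630.4, 34.3, 118.1]
ee_rot: [[0.165, 0.986, 0.0], [0.986, -0.165, -0.0], [-0.0, 0.0, -1.0]]
ft_force: [5.1, -3.2, 1.6]
opening: 27.1
finger_force: 62.7
```

```bash
python3 -m pendant '[[[0,0,0,-0.3,0.5,0,20],[0,0,0,-0.3,0.5,1,20],[0,0,0,-0.3,0.5,2,20],[0,0,0,-0.3,0.5,3,20],[0,0,0,-0.3,0.5,4,20]]]'
python3 -m pendant '[[[0,0,0,0,0,0.8,20],[0,0,0,0,0,1.6,20],[0,0,0,0,0,2.4,20],[0,0,0,0,0,3.2,20],[0,0,0,0,0,4,20]]]'
```

```text
time_s: 14.93
tool_pos: [630.6, 34.1, 114.1]
ee_rot: [[0.165, 0.986, -0.0], [0.986, -0.165, 0.0], [0.0, -0.001, -1.0]]
ft_force: [1.7, -1.6, 3.7]
opening: 27.3
finger_force: 62.9
time_s: 15.35
tool_pos: [630.6, 34.1, 110.1]
ee_rot: [[0.165, 0.986, -0.0], [0.986, -0.165, 0.0], [-0.0, -0.0, -1.0]]
ft_force: [-0.9, -0.4, 3.9]
opening: 27.3
finger_force: 62.9
```

```bash
python3 -m pendant '[[[0,0,0,0,0,0.5,20],[0,0,0,0,0,1,20],[0,0,0,0,0,1.5,20],[0,0,0,0,0,1.5,20],[0,0,0,0,0,1.5,20]]]'
python3 -m pendant '[[[0,0,0,0,0,0.5,20],[0,0,0,0,0,1,20],[0,0,0,0,0,1.5,20],[0,0,0,0,0,1.5,20],[0,0,0,0,0,1.5,20]]]'
```

```text
time_s: 15.77
tool_pos: [630.7, 34.1, 108.6]
ee_rot: [[0.165, 0.986, -0.0], [0.986, -0.165, 0.0], [-0.0, -0.0, -1.0]]
ft_force: [-0.0, -0.6, 1.6]
opening: 27.6
finger_force: 62.8
time_s: 16.18
tool_pos: [630.7, 34.1, 107.1]
ee_rot: [[0.165, 0.986, -0.0], [0.986, -0.165, -0.0], [-0.0, -0.0, -1.0]]
ft_force: [-0.9, -0.4, 1.3]
opening: 27.3
finger_force: 62.8
```

```bash
python3 -m pendant '[[[0,0,0,0,0,0.8,20],[0,0,0,0,0,1.6,20],[0,0,0,0,0,2.4,20],[0,0,0,0,0,3.2,20],[0,0,0,0,0,4,20]]]'
python3 -m pendant '[[[0,0,0,0,0,0.4,20],[0,0,0,0,0,0.8,20],[0,0,0,0,0,1.2,20],[0,0,0,0,0,1.6,20],[0,0,0,0,0,2,20]]]'
```

```text
time_s: 16.6
tool_pos: [630.7, 34.1, 103.2]
ee_rot: [[0.165, 0.986, -0.0], [0.986, -0.165, -0.0], [-0.0, -0.0, -1.0]]
ft_force: [-1.6, -0.7, 2.4]
opening: 27.3
finger_force: 62.8
time_s: 17.02
tool_pos: [630.8, 34.1, 101.3]
ee_rot: [[0.165, 0.986, -0.0], [0.986, -0.165, -0.0], [-0.0, -0.0, -1.0]]
ft_force: [-2.0, 0.0, 3.7]
opening: 27.4
finger_force: 62.7
```

```bash
python3 -m pendant '[[[0,0,0,0,-0.2,0.5,20],[0,0,0,0,-0.2,1,20],[0,0,0,0,-0.2,1.5,20],[0,0,0,0,-0.2,2,20],[0,0,0,0,-0.2,2.5,20]]]'
python3 -m pendant '[[[0,0,0,0,0,0.8,20],[0,0,0,0,0,1.6,20],[0,0,0,0,0,2.4,20],[0,0,0,0,0,3.2,20],[0,0,0,0,0,4,20]]]'
```

```text
time_s: 17.43
tool_pos: [630.7, 34.1, 98.8]
ee_rot: [[0.165, 0.986, 0.0], [0.986, -0.165, -0.0], [0.0, 0.0, -1.0]]
ft_force: [-0.7, -1.2, 2.4]
opening: 26.9
finger_force: 62.8
time_s: 17.85
tool_pos: [630.7, 34.1, 94.8]
ee_rot: [[0.165, 0.986, 0.0], [0.986, -0.165, -0.0], [0.0, 0.0, -1.0]]
ft_force: [0.3, -0.9, 3.7]
opening: 27.1
finger_force: 62.8
```

Hole_b is clear. I go on down to the washer.

```bash
python3 -m pendant '[[[0,0,0,0,0,1.5,20],[0,0,0,0,0,3,20],[0,0,0,0,0,4.5,20],[0,0,0,0,0,6,20],[0,0,0,0,0,6.5,20]]]'
python3 -m pendant '[[[0,0,0,0,0,0.4,20],[0,0,0,0,0,0.8,20],[0,0,0,0,0,1.2,20],[0,0,0,0,0,1.6,20],[0,0,0,0,0,2,20]]]'
```

```text
time_s: 18.27
tool_pos: [630.6, 34.1, 88.1]
ee_rot: [[0.165, 0.986, 0.0], [0.986, -0.165, -0.0], [0.0, 0.0, -1.0]]
ft_force: [1.2, -1.6, 3.5]
opening: 27.3
finger_force: 62.9
time_s: 18.68
tool_pos: [630.6, 34.1, 86.3]
ee_rot: [[0.165, 0.986, 0.0], [0.986, -0.165, -0.0], [0.0, 0.0, -1.0]]
ft_force: [0.6, -1.5, 4.7]
opening: 27.3
finger_force: 62.9
```

```bash
python3 -m pendant '[[[0,0,0,0,0,0.3,20],[0,0,0,0,0,0.6,20],[0,0,0,0,0,0.9,20],[0,0,0,0,0,1.2,20],[0,0,0,0,0,1.2,20]]]'
python3 -m pendant '[[[0,0,0,0,0,0.3,20],[0,0,0,0,0,0.6,20],[0,0,0,0,0,0.9,20],[0,0,0,0,0,0.9,20],[0,0,0,0,0,0.9,20]]]'
```

```text
time_s: 19.1
tool_pos: [630.7, 34.1, 85.5]
ee_rot: [[0.165, 0.986, 0.0], [0.986, -0.165, -0.0], [0.0, 0.0, -1.0]]
ft_force: [0.2, -2.1, 6.1]
opening: 27.4
finger_force: 63.4
time_s: 19.52
tool_pos: [630.7, 34.1, 84.8]
ee_rot: [[0.165, 0.986, 0.0], [0.986, -0.165, -0.0], [0.0, 0.0, -1.0]]
ft_force: [-0.9, -1.1, 9.2]
opening: 27.3
finger_force: 63.7
```

```bash
python3 -m pendant '[[[0,0,0,0,0,0.4,20],[0,0,0,0,0,0.8,20],[0,0,0,0,0,0.8,20],[0,0,0,0,0,0.8,20],[0,0,0,0,0,0.8,20]]]'
```

```text
time_s: 19.93
tool_pos: [630.7, 34.1, 84.2]
ee_rot: [[0.165, 0.986, 0.001], [0.986, -0.165, -0.0], [0.0, 0.001, -1.0]]
ft_force: [-2.8, -1.1, 10.8]
opening: 27.5
finger_force: 63.9
```

```bash
python3 -m pendant '[[[0,0,0,0,0,0,40],[0,0,0,0,0,0,55],[0,0,0,0,0,0,70],[0,0,0,0,0,0,80],[0,0,0,0,0,0,80]]]'
python3 -m pendant '[[[0,0,0,0,0,-8,80],[0,0,0,0,0,-24,80],[0,0,0,0,0,-50,80],[0,0,0,0,0,-85,80],[0,0,0,0,0,-120,80]]]'
python3 -m pendant '[[[0,0,0,0,-35,-10,80],[0,0,0,0,-75,-10,80],[0,0,0,0,-110,-10,80],[0,0,0,0,-150,-10,80],[0,0,0,0,-180,-10,80]]]'
python3 - <<'E'
from h import *
s=capture("side")[:,:,::-1];t=capture("top")[:,:,::-1]
cv2.imwrite('pics/s9.png',s);cv2.imwrite('pics/t9.png',t)
z=lambda i,x,y,w,h,k:cv2.resize(i[y:y+h,x:x+w],None,fx=k,fy=k,interpolation=cv2.INTER_CUBIC)
cv2.imwrite('pics/end.png',np.hstack([z(s,250,90,150,150,2.6),z(t,150,80,150,150,2.6)]))
E
```

```text
time_s: 20.35
tool_pos: [630.4, 34.2, 83.1]
ee_rot: [[0.165, 0.986, -0.001], [0.986, -0.165, 0.0], [-0.0, -0.001, -1.0]]
ft_force: [0.1, 0.0, 0.3]
opening: 79.8
finger_force: 0.0
time_s: 20.77
tool_pos: [630.1, 34.1, 204.9]
ee_rot: [[0.165, 0.986, -0.001], [0.986, -0.165, 0.0], [-0.0, -0.001, -1.0]]
ft_force: [0.5, -0.1, -0.1]
opening: 80.0
finger_force: 0.0
time_s: 21.18
tool_pos: [450.5, 64.2, 213.7]
ee_rot: [[0.165, 0.986, 0.0], [0.986, -0.165, 0.0], [0.0, 0.0, -1.0]]
ft_force: [-0.2, -0.2, -0.0]
opening: 80.0
finger_force: 0.0
```

View pics/end.png

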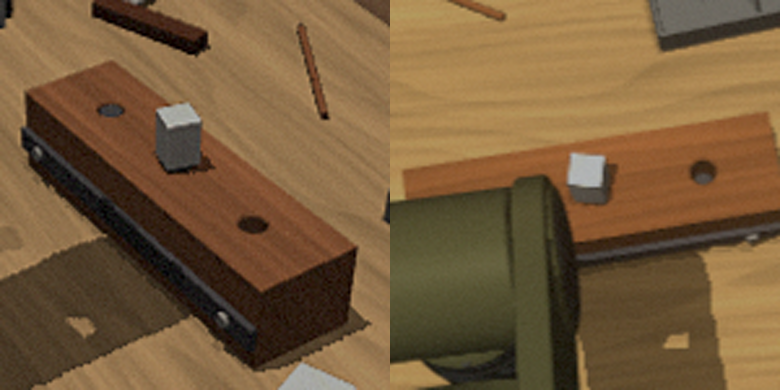

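The dog stands upright in the middle hole, head top near (319,134) in the side view and (225,146) in the top view, with the gripper clear. I check the head-top height once, then hand in.

Run:
```python
from h import *
s=cv2.imread("pics/s9.png");t=cv2.imread("pics/t9.png")
f=lambda S,V:(S<60)&(V>100)
a=max(blobs(s,(305,122,28,40),f),key=lambda x:x[1]);b=max(blobs(t,(212,132,26,30),f),key=lambda x:x[1])
print(a[:2],b[:2],tri(a[0],b[0]))
```

```text
(array([318.13392857, 134.10714286]), np.int32(112)) (array([224.93373494, 145.24698795]), np.int32(166)) (array([629.89125208,  33.74897496, 121.22611223]), np.float64(1.4913454070093202))
```

```bash
python3 -c "
from workcell import ticket;print(ticket.hand_in())"
```

```text
the job is handed in; nothing more can be done
None
```

The bench dog is seated upright in hole_b, the clear middle hole, with its washer down on the beam; it has been let go and the job handed in at about 21 s (hole_a had a stub, hole_c was not tried).

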